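# Count one cork spacer out onto the order card

## Task

At the pottery shop's packing counter, press the plunger of the cork-spacer dispenser all the way down, once, so that it ejects a single spacer, and let the plunger spring back up. Then nudge that spacer along the counter with the fingertips until it lies flat and wholly on the blank square order card. Do not lift the spacer off the counter, keep the other spacers in the magazine, and leave everything else where it stands.

Things in the scene. Friction and masses are not known exactly. Their poses are not given: they have to be found in the camera images.
- plunger (a joint): travel of the dispenser's plunger in m: 0 = up at rest, 0.030 = fully down at its stop. A spring pushes it back up: about 3 N to start it, about 8 N fully down. It drives a tongue that pushes the lowest spacer straight out of the outlet, 2.6 mm per mm of travel. When the plunger rises, the tongue withdraws and the next spacer drops down inside.
- plunger_top (a point): middle of the top face of the plunger's round black cap (36 mm diameter, 10 mm thick). At rest 118 mm above the counter; it moves straight down with the plunger. The cap stands over the dispenser's grey housing, 70 mm behind the magazine's centre.
- dispenser: fixed cork-spacer dispenser. Origin on the counter under the centre of its square steel magazine (50 x 50 mm outside, open-topped, 42 mm high, three spacers stacked inside on the counter). Its -x axis points out of the outlet; the grey housing lies at x = 27 to 112 mm (52 mm wide, 70 mm high). Flat feet, 5 mm high, reach 41 mm to either side, from x = -5 mm backwards.
- outlet (a point): middle of the outlet, a slot 42 mm wide and 14.5 mm high at the foot of the magazine's front face, 25 mm in front of the dispenser's origin and 6 mm above the counter. After a full press the ejected spacer lies with its centre about 51 mm straight out from here, its rim 31 mm or so clear of the face.
- spacer1_center (a point): centre (half-way up) of the lowest spacer, the one that will be ejected: a flat cork disc 40 mm in diameter, 12 mm thick, 10 to 20 g, lying flat on the counter.
- card: blank square white order card, 110 x 110 mm, flat on the counter and flush with it for practical purposes (things slide onto it freely). Origin at its middle on the counter; x and y axes along its sides.
- spacer2: spacer number 2 from the bottom of the stack, same size; origin at the centre of its underside. To stay in the magazine.
- spacer3: spacer number 3 from the bottom of the stack, same size; origin at the centre of its underside. To stay in the magazine.
- baker: bystander, loose: small round covered baking dish with a lid knob, one solid piece, 104 mm across, 70 mm high; origin on its underside. To be left alone.
- mug: bystander, loose: ceramic mug 82 mm across, 92 mm high; origin on its underside. To be left alone.
- crock: bystander, loose: white jar with a cork top, 68 mm across, 85 mm high; origin on its underside. To be left alone.
- eggcup: bystander, loose: white egg cup, 46 mm across, 56 mm high; origin on its underside. To be left alone.
- tape: bystander, loose: bare cardboard ring lying flat, 90 mm across, 24 mm high; origin on its underside. To be left alone.
- dish: bystander, loose: small open bowl 110 mm across, 30 mm high; origin on its underside. To be left alone.
- brush: bystander, loose: hand brush lying flat; origin on its underside. To be left alone.
- spacer1: the same lowest spacer; origin at the centre of its underside.
Things that resemble listed ones, but are neither listed nor needed, are in the scene too. What is shaped like the dispenser but red or yellow is not meant.

How it is judged:
On the way, in this order (a step that is already met when the one before it is completed fails the run):
1. the plunger is pressed all the way down (26 mm or more of its 30 mm) (value of joint plunger above 0.026 m), for 0.05 s.
2. the plunger is back up and one spacer lies clear in front of the magazine (value of joint plunger below 0.005 m and x of spacer1_center in the frame of dispenser below -0.045 m and horizontal distance between each of spacer2, spacer3 and dispenser below 0.012 m), for 0.1 s.
At the end, for the whole second after the job is handed in: The ejected spacer lies flat, at rest and wholly on the card (its centre within 37 mm of the card's middle along each side; 35 mm is exactly wholly on), the plunger is up, and the other two spacers are still in the magazine (x of spacer1_center in the frame of card between -0.037 and 0.037 m and y of spacer1_center in the frame of card between -0.037 and 0.037 m and angle between spacer1_center's own z axis and vertical below 0.12 rad and height (world z) of spacer1_center below 0.01 m and horizontal distance between each of spacer2, spacer3 and dispenser below 0.012 m and value of joint plunger below 0.005 m and linear speed of spacer1 below 0.02 m/s); the robot touches nothing.
It fails at once if the ejected spacer is lifted (its centre more than 18 mm above the counter) (height (world z) of spacer1_center above 0.018 m).
It fails at once if another spacer leaves the magazine (a second press, or taken out) (distance of any of spacer2, spacer3 from where it was at the start of the episode above 0.025 m).
It fails at once if a bystander is moved by more than 15 mm (distance of any of baker, mug, crock, eggcup, tape, dish, brush from where it was at the start of the episode above 0.015 m).
It also fails if it takes over 51 s, if anything falls off the work surface, if the arm or the gripper's body presses on something with over 40 N, if the wrist force passes 120 N, or if a joint passes its speed limit or range.

## Robot

A 7-joint arm with a two-finger parallel gripper is mounted at the origin on the work surface. World frame = base frame: x ahead of the robot, y to its left, z up, the work surface at z = 0. Lengths are in m, angles in rad, forces in N, time in s.
With the tool pointing down it reaches from about 0.35 to 0.9 m from the base axis. Payload 19.9 kg.
Tool frame: the origin (TCP) lies between the finger pads; the fingertips stand 19 mm ahead of it and the grasp point (between the pads) is the TCP; z points along the fingers, y is the direction in which the jaws open and shut (so a half turn about z gives the same grasp; the last joint's range is limited). The gripper opens to 94 mm and grips with 3 to 60 N. Pads are 16 mm wide; open, the fingers measure 119 mm over their backs; the gripper's body (75 mm by 177 mm) begins 78 mm behind the grasp point.
Start: joints at [1.171, 0.417, -0.01, 1.614, 0.005, 1.111, -0.053], TCP at [0.219, -0.585, 0.224] pointing down, gripper open.
Joint ranges: [-2.81, 2.81], [-0.39, 2.02], [-1.27, 1.25], [0.06, 2.57], [-1.19, 4.33], [0.19, 2], [-2.82, 2.82]. Speed limits (rad/s): [1.89, 1.89, 2.39, 2.39, 3.01, 3.01, 3.01].

## Interface

Orientations are given as a 3x3 rotation matrix whose columns are the frame's x, y, z axes.
In Python, from rig import robot gives the robot as it stands. Calls block until the motion is done:
- robot.move_ptp(position, orientation): joint-space move of the TCP to a pose.
- robot.move_linear(position, velocity=0.15, frame=None, threshold=None): straight line of the TCP; frame=None keeps the orientation; velocity is the mean speed in m/s. With threshold (N) it stops when the force on the tool has changed by that much, and returns True; else False.
- robot.goto_joints(angles): joint-space move.
- robot.gripper_to(opening): finger opening in m; the grip force is fixed at half the most; returns when the fingers have stopped.
- robot.pause(seconds).
- robot.ik(position, orientation): joint angles nearest the present ones, or None.
- robot.get_state(): the state.
- robot.grab_frame(name): name is "side" or "top"; returns the picture (420x560x3 uint8, red, green, blue); there is no depth.
- robot.camera_info(name): a dict with "fx", "fy", "cx", "cy" (pixels), "rvec" (rotation vector, rad) and "tvec" (3), from world to camera coordinates, as OpenCV has them. Camera axes: x right, y down, z forward; pixel columns grow to the right and rows downward; lengths in m; the calibration is good to about 2 mm. A picture is of the moment at which its call begins. camera_info takes no time and is no camera call.
A pose or a line that the arm cannot do raises robot.PlanningError and nothing moves.
- robot.sign_off(): hands the job in, once; it reports no verdict.
The state is a dict: "time": time; "qpos": joint angles; "joint_vel": joint speeds; "effort": joint torques, N m; "ee_pos": TCP position; "tool_rot": TCP orientation; "force": force on the tool from outside, world axes, zero at the start; "moment": the same for the moment, N m; "opening": finger opening in m.
Only numpy, scipy, OpenCV 4.12 (cv2) and the standard library are available. Lean on these libraries where they do the work, as an engineer would, in place of code of your own. Each camera call takes 0.05 s, during which the arm holds its last target.

## Working session

There is one attempt and no reset: what is moved stays moved. The work goes in short steps, each a Python script; the robot and the scene stay as the last script left them, time stands still between calls to the robot, and variables do not carry over. Pictures are saved under pics/ and viewed, and the job is handed in when it is done.

```bash
ls; mkdir -p pics
python3 - <<'E'
from rig import robot
import cv2
for n in("top","side"):
    f=robot.grab_frame(n); cv2.imwrite(f"pics/{n}0.png",cv2.cvtColor(f,cv2.COLOR_RGB2BGR)); print(n,robot.camera_info(n))
s=robot.get_state();print(s["time"],s["ee_pos"],s["tool_rot"],s["force"],s["opening"])
E
```

```text
pics
top {'fx': 461.38485530791417, 'fy': 461.38485530791417, 'cx': 278.5326090005555, 'cy': 216.56429601718594, 'rvec': array([ 2.17744343, -2.18615652,  0.06949447]), 'tvec': array([0.00380215, 0.47719231, 1.19481298])}
side {'fx': 518.8566475008058, 'fy': 518.8566475008058, 'cx': 276.2671659698769, 'cy': 204.79994721799423, 'rvec': array([ 2.20826216, -0.76713191,  0.31870255]), 'tvec': array([-0.37089208,  0.26633578,  1.44405598])}
0.1 [ 0.21934051 -0.58493074  0.22392447] [[ 9.36341040e-01  3.51091541e-01 -4.32433209e-04]
 [ 3.51091801e-01 -9.36340550e-01  9.59773699e-04]
 [-6.79363219e-05 -1.05049926e-03 -9.99999446e-01]] [-0.54497881 -0.44817404  0.18885842] 0.0941168271525927
```

View pics/top0.png

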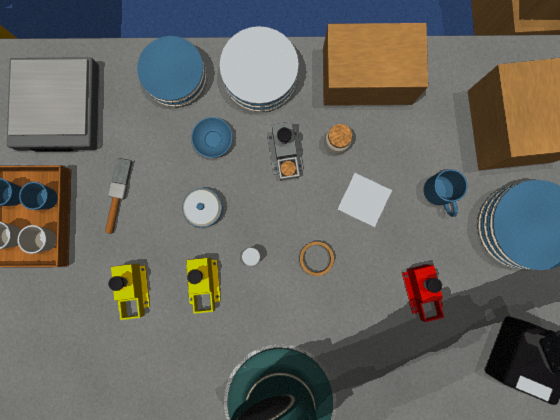

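View pics/side0.png

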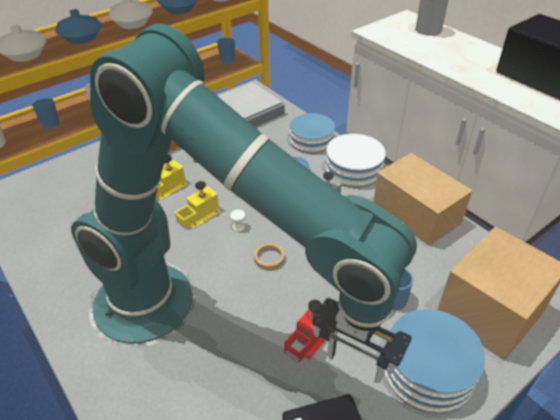

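Dispenser look-alikes in the top view: yellow (130,290), yellow (203,285), red (425,292) and grey (287,150). By the description it's the grey one, with the black cap at (284,135) and the magazine at (288,168). The only white square card is at (365,200). I'll check both in one crop.

Run:
```python
import cv2
f=cv2.imread("pics/top0.png")
c=f[110:235,250:410]; cv2.imwrite("pics/crop0.png",cv2.resize(c,None,fx=5,fy=4.8 and 5,interpolation=cv2.INTER_CUBIC)[:600])
```

```text
(no output)
```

View pics/crop0.png

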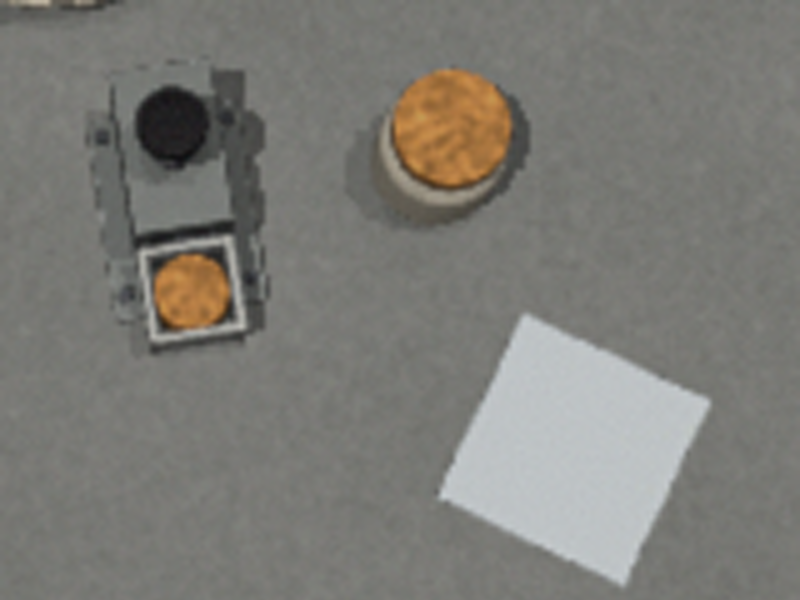

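The crop confirms the choice. It shows the grey dispenser, with cap centre at crop (172,125) and magazine rim corners at about (137,243), (235,233), (246,335) and (151,347). The card corners are at (526,313), (711,402), (627,587) and (439,495). Next I'll localise them.

```bash
cat > h.py <<'E'
import numpy as np, cv2
from rig import robot
def px2w(name,uv,z):
    c=robot.camera_info(name); R,_=cv2.Rodrigues(np.array(c["rvec"])); t=np.array(c["tvec"])
    K=np.array([[c["fx"],0,c["cx"]],[0,c["fy"],c["cy"]],[0,0,1]])
    d=np.linalg.inv(K)@np.array([uv[0],uv[1],1.]); o=-R.T@t; d=R.T@d
    return (o+d*(z-o[2])/d[2])
def crop(u,v,off=(250,110),s=5): return ((u+.5)/s-.5+off[0],(v+.5)/s-.5+off[1])
def proj(name,P):
    c=robot.camera_info(name)
    K=np.array([[c["fx"],0,c["cx"]],[0,c["fy"],c["cy"]],[0,0,1]])
    return cv2.projectPoints(np.array(P,float).reshape(-1,1,3),np.array(c["rvec"]),np.array(c["tvec"]),K,None)[0][:,0]
E
python3 - <<'E'
from h import *
np.set_printoptions(precision=4,suppress=True)
cap=px2w("top",crop(172,125),.118);print("cap",cap)
m=np.array([px2w("top",crop(*p),.042) for p in [(137,243),(235,233),(246,335),(151,347)]]);print(m,"mag",m.mean(0))
print("sp3",px2w("top",crop(192,290),.036))
d=m.mean(0)-cap;print("dir out",d,np.hypot(*d[:2]),np.degrees(np.arctan2(d[1],d[0])))
k=np.array([px2w("top",crop(*p),0) for p in [(526,313),(711,402),(627,587),(439,495)]]);print(k,"card",k.mean(0))
e=k[1]-k[0];print(np.linalg.norm(e),np.degrees(np.arctan2(e[1],e[0])),e)
for n,p,z in [("crock",crop(452,127),.085),("eggcup",(251,257),.056),("tape",(317,258),.024),("dish",(212,138),.03),("baker",(202,207),.04),("mug",(445,187),.092)]: print(n,px2w("top",p,z))
E
```

```text
cap [ 0.6702 -0.0129  0.118 ]
[[ 0.6273  0.0051  0.042 ]
 [ 0.6323 -0.0458  0.042 ]
 [ 0.5788 -0.0511  0.042 ]
 [ 0.5728 -0.0019  0.042 ]] mag [ 0.6028 -0.0234  0.042 ]
sp3 [ 0.6036 -0.0234  0.036 ]
dir out [-0.0674 -0.0105 -0.076 ] 0.06824365202834001 -171.13458948346283
[[ 0.5967 -0.2027  0.    ]
 [ 0.5482 -0.3006  0.    ]
 [ 0.4495 -0.254   0.    ]
 [ 0.499  -0.1549  0.    ]] card [ 0.5234 -0.228   0.    ]
0.10923230085866185 -116.32877766460074 [-0.0484 -0.0979  0.    ]
crock [ 0.6767 -0.1535  0.085 ]
eggcup [0.3723 0.0716 0.056 ]
tape [ 0.3686 -0.0975  0.024 ]
dish [0.6844 0.1762 0.03  ]
baker [0.5012 0.1993 0.04  ]
mug [ 0.5433 -0.4097  0.092 ]
```

Run:
```python
from h import *
np.set_printoptions(precision=4,suppress=True)
R=np.array([[1,0,0],[0,-1,0],[0,0,-1.]])
robot.gripper_to(0.0)
robot.move_ptp([0.45,-0.2,0.28],R)
robot.move_ptp([0.671,-0.0125,0.19],R)
s=robot.get_state();print(s["time"],s["ee_pos"],s["opening"],s["force"])
for n in("top","side"):
    f=robot.grab_frame(n); cv2.imwrite(f"pics/{n}1.png",cv2.cvtColor(f,cv2.COLOR_RGB2BGR))
a=cv2.imread("pics/side1.png");p=proj("side",[[.671,-.0125,.118]])[0];print(p,proj("top",[[.671,-.0125,.118]]))
x,y=int(p[0]),int(p[1]);cv2.imwrite("pics/side1c.png",cv2.resize(a[max(y-70,0):y+50,x-70:x+70],None,fx=5,fy=5,interpolation=2))
```

```text
4.3333 [ 0.6708 -0.0142  0.1906] 0.0005231396087646315 [ 0.4694 -0.3717  0.1014]
[327.6888 173.7959] [[283.836 134.293]]
```

View pics/side1c.png

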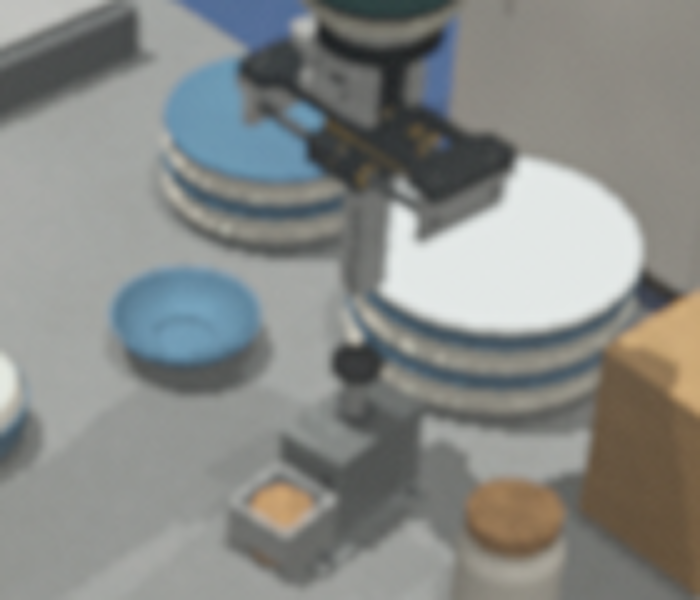

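The closed fingertips, at crop (365,290), sit right over the cap at (356,360). Pressing now.

Run:
```python
from h import *
np.set_printoptions(precision=4,suppress=True)
def st(l):
    s=robot.get_state();print(l,round(s["time"],2),s["ee_pos"],s["force"])
P=[0.671,-0.0125]
print(robot.move_linear(P+[0.145],velocity=0.1,threshold=12));st("pre")
print(robot.move_linear(P+[0.109],velocity=0.05,threshold=18));st("down")
print(robot.move_linear(P+[0.106],velocity=0.02,threshold=8));st("deep")
robot.pause(0.2);st("hold")
f=robot.grab_frame("side"); cv2.imwrite("pics/side2.png",cv2.cvtColor(f,cv2.COLOR_RGB2BGR))
cv2.imwrite("pics/side2c.png",cv2.resize(cv2.cvtColor(f,cv2.COLOR_RGB2BGR)[104:224,257:397],None,fx=5,fy=5,interpolation=2))
```

```text
False
pre 5.03 [ 0.6711 -0.0125  0.1452] [ 0.3955 -0.5313  0.2404]
False
down 5.9 [ 0.6716 -0.0125  0.1092] [ 0.4958 -0.2958  6.9793]
True
deep 6.11 [ 0.6717 -0.0125  0.1074] [-1.974   0.1773  7.8889]
hold 6.31 [ 0.6717 -0.0124  0.1073] [-1.6872 -0.8901  9.2777]
```

View pics/side2c.png

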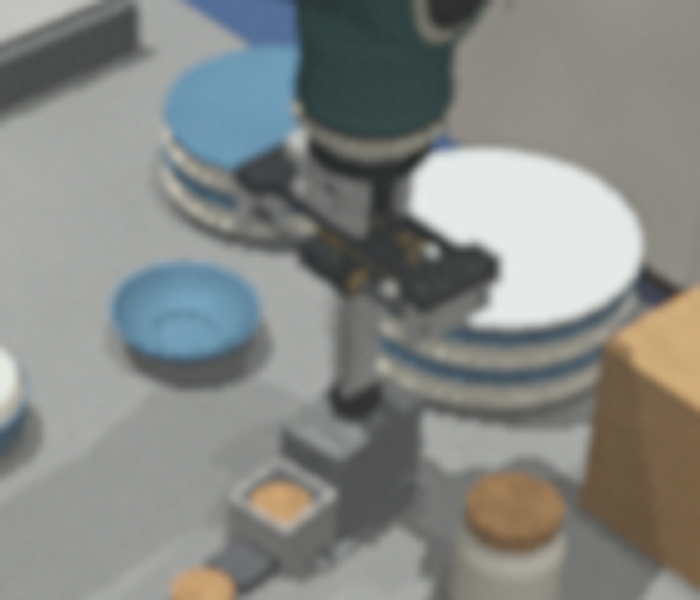

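The cap is down on the housing at (352,400). The tongue is out and one spacer has been ejected at (203,585). I'll release and look from above.

Run:
```python
from h import *
np.set_printoptions(precision=4,suppress=True)
R=np.array([[1,0,0],[0,-1,0],[0,0,-1.]])
robot.move_linear([0.671,-0.0125,0.19],velocity=0.08)
# pushing orientation: tool x = -y world, z down, y = z cross x
zx=np.array([0,0,-1.]);x=np.array([0,-1.,0]);Rp=np.stack([x,np.cross(zx,x),zx],1)
for s in(1,-1):
    x=np.array([0,-s,0.]);Rq=np.stack([x,np.cross(zx,x),zx],1)
    print(s,robot.ik([0.53,0.04,0.15],Rq),robot.ik([0.53,-0.2,0.023],Rq))
print(robot.get_state()["qpos"])
for n in("top","side"):
    f=cv2.cvtColor(robot.grab_frame(n),cv2.COLOR_RGB2BGR); cv2.imwrite(f"pics/{n}3.png",f)
    if n=="top": cv2.imwrite("pics/top3c.png",cv2.resize(f[110:230,240:400],None,fx=5,fy=5,interpolation=2))
    else: cv2.imwrite("pics/side3c.png",cv2.resize(f[134:254,237:397],None,fx=5,fy=5,interpolation=2))
print(robot.get_state()["time"])
```

```text
1 [-0.9543  0.5728  1.0858  1.9417 -0.6062  1.0002 -2.7269] [ 0.033   0.6117  0.3512  1.9046 -0.3197  0.6798 -2.5652]
-1 [ 0.4848  0.4419 -0.7662  1.8972  0.3732  0.95   -0.4551] [ 0.7805  0.671  -0.6155  1.8785  0.5446  0.7655 -0.1371]
[ 0.2424  0.5602 -0.3901  1.5116  0.2271  1.1147 -1.765 ]
7.6417
```

View pics/top3c.png

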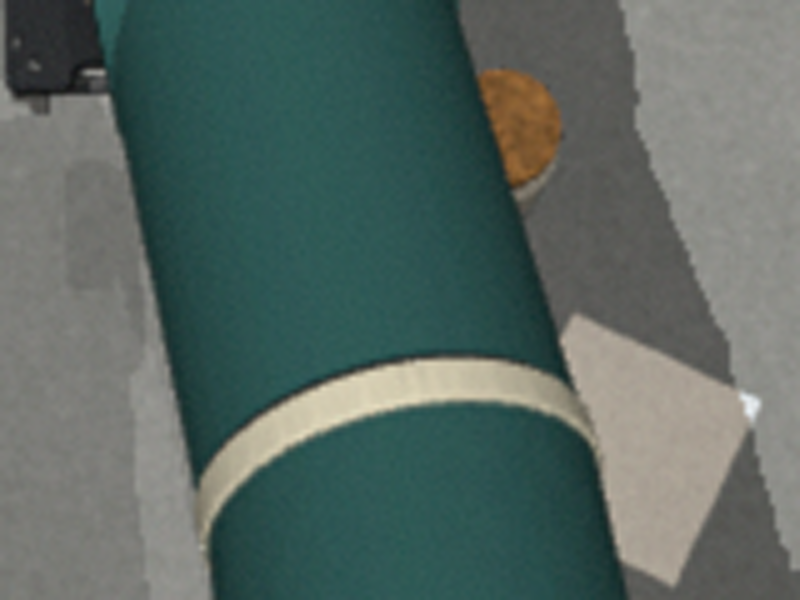

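View pics/side3c.png

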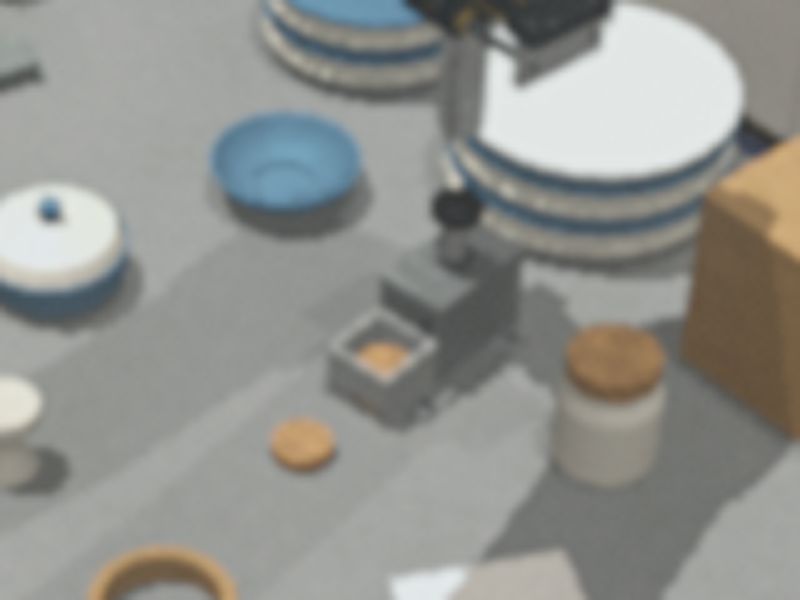

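The plunger is up at (457,208). One spacer lies clear at (302,440), and the remaining two have dropped down in the magazine. I'll compute the spacer's position and get behind it, with the fingers slightly apart to cradle the disc.

Run:
```python
from h import *
np.set_printoptions(precision=4,suppress=True)
sp=px2w("side",crop(302,440,(237,134)),.012);print("spacer",sp)
exp=np.array([.6035,-.0234])+.076*np.array([-.988,-.154]);print("expected",exp)
c=np.array([.5234,-.228]);s=exp*.5+sp[:2]*.5
d=(c-s)/np.linalg.norm(c-s);print(d)
x=np.array([-d[0],-d[1],0]);z=np.array([0,0,-1.]);R=np.stack([x,np.cross(z,x),z],1)
robot.gripper_to(0.022)
b=s-d*0.055
robot.move_ptp([b[0],b[1]+0.0,0.16],R)
q=robot.get_state();print(q["time"],q["ee_pos"],q["opening"],s,b)
for n in("top","side"):
    f=cv2.cvtColor(robot.grab_frame(n),cv2.COLOR_RGB2BGR); cv2.imwrite(f"pics/{n}4.png",f)
    if n=="top": cv2.imwrite("pics/top4c.png",cv2.resize(f[110:230,240:400],None,fx=5,fy=5,interpolation=2))
    else: cv2.imwrite("pics/side4c.png",cv2.resize(f[134:254,237:397],None,fx=5,fy=5,interpolation=2))
```

```text
spacer [ 0.5258 -0.0366  0.012 ]
expected [ 0.5284 -0.0351]
[-0.0194 -0.9998]
9.4583 [0.5287 0.019  0.1602] 0.02226752744398008 [ 0.5271 -0.0358] [0.5282 0.0191]
```

View pics/top4c.png

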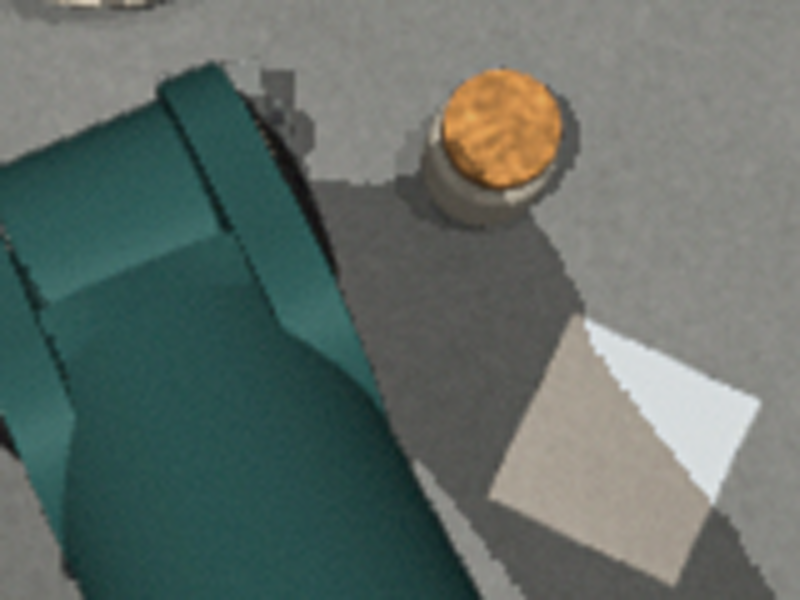

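View pics/side4c.png

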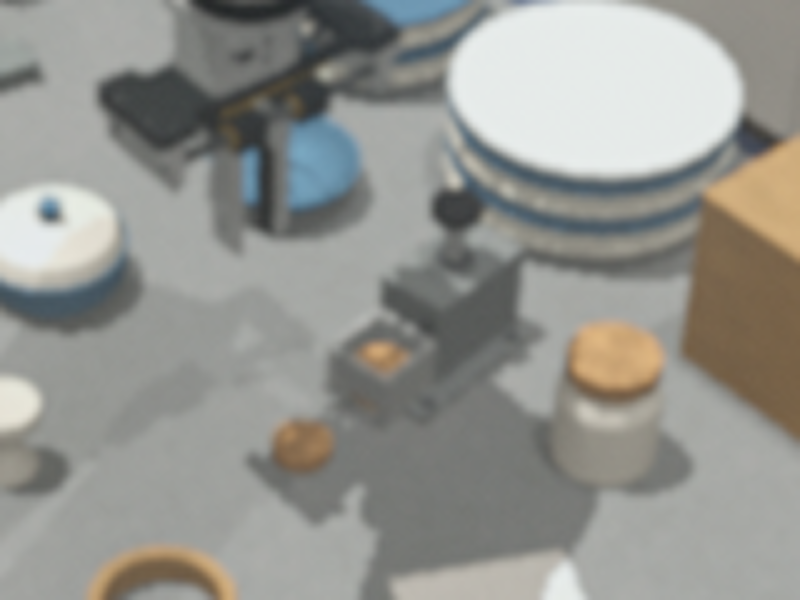

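Run:
```python
from h import *
np.set_printoptions(precision=4,suppress=True)
s=np.array([.5271,-.0358]);c=np.array([.5234,-.228]);d=(c-s)/np.linalg.norm(c-s)
b=s-d*0.055
print(robot.move_linear([*b,0.024],velocity=0.08,threshold=10))
q=robot.get_state();print(q["time"],q["ee_pos"],q["force"])
e=s-d*0.025+d*0.09
print(robot.move_linear([*e,0.024],velocity=0.06,threshold=15))
q=robot.get_state();print(q["time"],q["ee_pos"],q["force"])
for n in("side",):
    f=cv2.cvtColor(robot.grab_frame(n),cv2.COLOR_RGB2BGR); cv2.imwrite(f"pics/{n}5.png",f)
    cv2.imwrite("pics/side5c.png",cv2.resize(f[154:274,237:397],None,fx=5,fy=5,interpolation=2))
```

```text
False
11.4083 [0.5284 0.0191 0.0243] [-0.2504  0.1194 -0.3387]
False
13.5583 [ 0.5259 -0.1005  0.024 ] [ 0.3731 -0.0616  0.4485]
```

View pics/side5c.png

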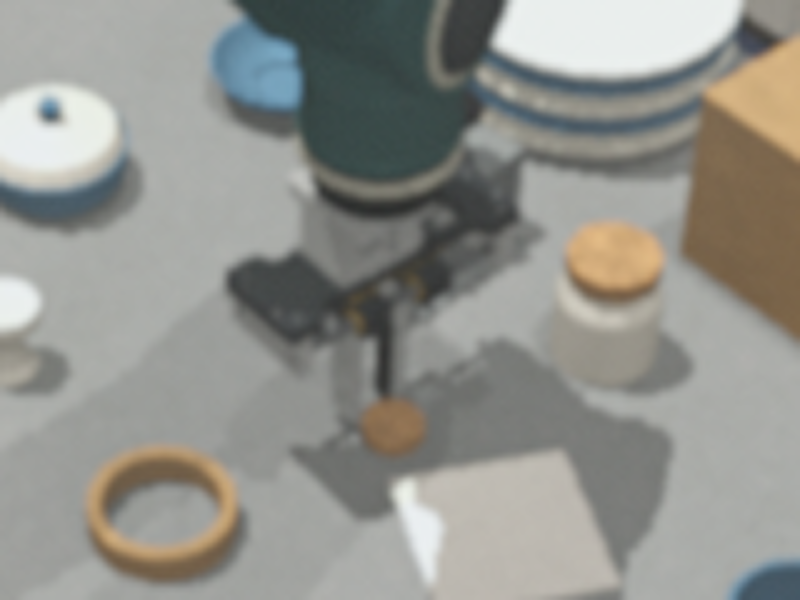

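The spacer sits cradled at (393,425), heading for the card. I'll finish the push, back off and check.

Run:
```python
from h import *
np.set_printoptions(precision=4,suppress=True)
print("sp",px2w("side",crop(393,425,(237,154)),.012))
s=np.array([.5271,-.0358]);c=np.array([.5234,-.228]);d=(c-s)/np.linalg.norm(c-s)
e=c-d*0.025
print(robot.move_linear([*e,0.024],velocity=0.06,threshold=15))
q=robot.get_state();print(q["time"],q["ee_pos"],q["force"])
robot.pause(.2)
r=c-d*.09
robot.move_linear([*r,0.024],velocity=0.08)
robot.move_linear([*r,0.2],velocity=0.15)
R=robot.get_state()["tool_rot"]
robot.move_ptp([.45,.15,.25],R)
for n in("side","top"):
    f=cv2.cvtColor(robot.grab_frame(n),cv2.COLOR_RGB2BGR); cv2.imwrite(f"pics/{n}6.png",f)
    if n=="top": cv2.imwrite("pics/top6c.png",cv2.resize(f[110:230,250:410],None,fx=5,fy=5,interpolation=2))
    else: cv2.imwrite("pics/side6c.png",cv2.resize(f[154:274,237:397],None,fx=5,fy=5,interpolation=2))
print(robot.get_state()["time"])
```

```text
sp [ 0.5219 -0.1288  0.012 ]
False
15.4583 [ 0.5239 -0.2027  0.024 ] [ 0.7178  0.2102 -0.1912]
19.2
```

View pics/side6c.png

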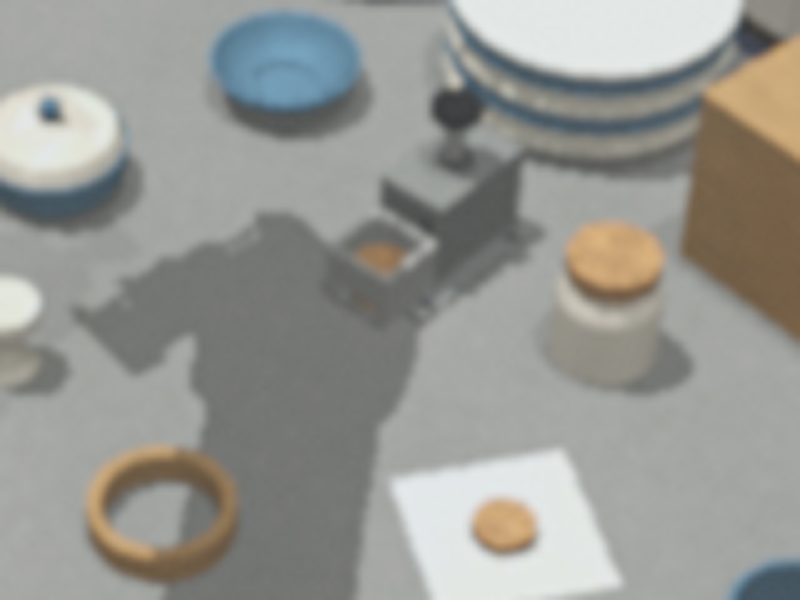

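View pics/top6.png

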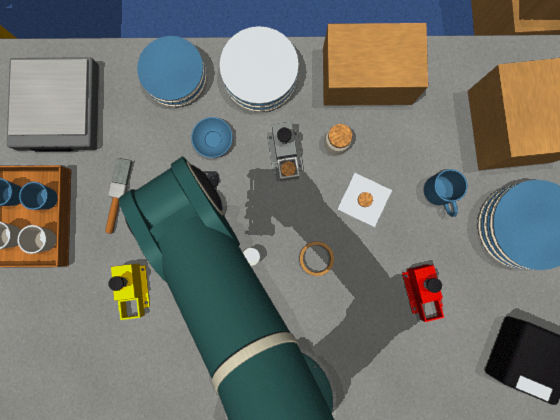

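View pics/top6c.png

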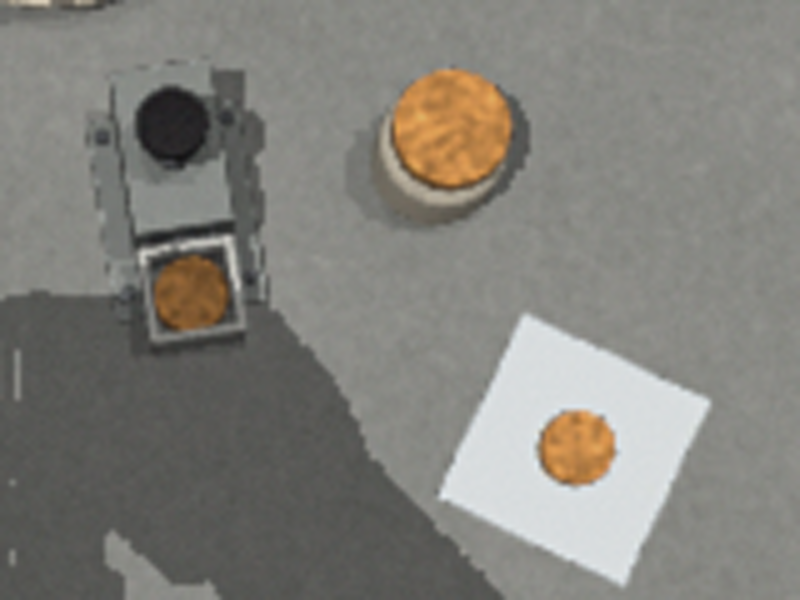

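The spacer lies flat in the middle of the card, at crop (577,447). The cap is up at (172,125), the magazine still holds its stack, and the bystanders in view look unmoved. The arm is clear at z = 0.25, so I'm handing in.

Run:
```python
from rig import robot
s=robot.get_state();print(s["time"],s["force"],s["ee_pos"]);print(robot.sign_off())
```

```text
19.2 [-0.03248935 -0.68040255  0.57624366] [0.45053525 0.14879007 0.24967925]
the job is handed in; nothing more can be done
None
```

I pressed the grey dispenser's plunger once, all the way to its stop (about 30 mm down, 9 N), and let it spring back up. It ejected one spacer, which I pushed about 19 cm to the card with the two fingertips set slightly apart. I handed the job in at 19.2 s of the 51 s allowed.

In the last pictures, the spacer lies flat within a few mm of the card's middle and the plunger is up. The magazine still holds its stack, with only the top spacer visible. The bystanders look unmoved. In the last top picture the arm hid the baker and partly hid the egg cup; the side picture showed the baker in place and part of the egg cup. The tool touched nothing (under 1 N). No check failed; the two estimates of where the ejected spacer lay differed by about 3 mm, which made no difference.

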